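Start-up sequence on the bench control box

ROBOT

A 7-joint arm with a two-finger parallel gripper is mounted at the origin on a cart in front of the work surface, level with it; the furniture and walls round the work are solid. World frame = base frame: x ahead of the robot, y to its left, z up, the work surface at z = 0. Lengths are in m, angles in rad, forces in N, time in s.
With the tool pointing down it reaches from about 0.4 to 0.85 m from the base axis. Payload 4.4 kg.
Tool frame: the origin (TCP) lies midway between the tips of the shut fingers; the grasp point (between the pads) lies bot.grip_depth behind it (bot.grip_depth is the distance from the TCP to the grasp point, in m); z points along the fingers, y is the line along which they close (so a half turn about z gives the same grasp; the last joint's range is limited). The gripper opens to 94 mm and grips with 3 to 60 N. Pads are 16 mm wide; open, the fingers measure 119 mm over their backs; the gripper's body (75 mm by 177 mm) begins 78 mm behind the grasp point.
Start: joints at [-1.294, 0.628, 0.038, 1.517, -0.027, 0.996, -0.02], TCP at [0.218, 0.612, 0.179] pointing down, gripper open.
Joint ranges: [-3.06, 3.06], [-0.37, 2.12], [-1.25, 1.32], [0.18, 2.47], [-1.1, 4.24], [0.23, 1.98], [-2.94, 2.94]. Speed limits (rad/s): [2.57, 2.57, 3.14, 3.14, 3.14, 3.14, 3.14].

INTERFACE

Orientations are given as [roll, pitch, yaw] about the fixed x, y, z axes, in that order (R = Rz(yaw) Ry(pitch) Rx(roll)).
In Python, from bench import bot gives the robot as it stands. The module is installed in compiled form; this text tells all that it offers.
- The arm moves only by the tool drive_tool, never from a script. Its argument "rows" is text: rows parted by semicolons, each of 7 numbers parted by spaces: the gripper command: -1 is fully open, 1 is shut, values between are in proportion, then the shift along the tool's x, y, z in mm, then the turn, a rotation vector about the tool's x, y, z in rad. In form: jaw x y z ax ay az; .... A call has 1 to 5 rows; each row is the pose to reach, as a shift and turn from the pose commanded when the call began, along the tool's axes at that moment; what a row does not reach only later rows make up. A row lasts 1/12 s, in which the tool goes at most 41.7 mm and 7.16 degrees, less where a joint would pass 70% of its speed; a pose out of reach is approached as far as the arm can. A call with a gripper value outside its range is refused whole. The fingers move at their own pace and stop on an object; the grip force is fixed at half the most. Time passes only in rows, so rows that repeat a pose let the fingers close. It gives the time, the measured TCP pose, the force, the opening and the grip force at its end, in the units of the state.
- bot.get_state(): the state, without advancing time (a new reading comes with each control period).
- bot.get_image(name): name is "scene" or "side" or "wrist"; returns a dict with "frame" (420x560x3 uint8, red, green, blue), "depth" (420x560 float32, m along the optical axis (not along the pixel's ray), 0 where there is no reading), "fovy" (degrees; the focal length in pixels is half the picture's height over the tangent of half this angle, whatever the lens; pixels are square), "cx", "cy" (the principal point, pixels), "T" (4x4, takes a point from camera to world coordinates). Camera axes: x right, y up, looking along -z (the intrinsics and any distortion apply to the point x, -y, -z); pixel columns grow to the right and rows downward; lengths in m; the calibration is good to about 2 mm. The wrist camera is an equidistant fisheye: a pixel r from the principal point sees the ray r / f radians off the axis. A picture is of the moment at which its call begins.
- bot.close_job(): hands the job in; it is judged then, once.
The state is a dict: "time": time; "q": joint angles; "joint_velocities": joint speeds; "tau": joint torques, N m; "tcp_pos": TCP position; "tool_rot": TCP orientation; "contact_force": force on the tool from outside, world axes, zero at the start; "ft_torque": the same for the moment, N m; "grip_width": finger opening in m; "finger_force": force on a finger pad.
Only numpy, scipy, OpenCV 4.12 (cv2) and the standard library are available. Lean on these libraries where they do the work, as an engineer would, in place of code of your own. Each camera call takes 0.05 s, during which the arm holds its last target. There are 200 camera calls.

TASK

Bring the bench machines up from the grey control box: press the wide mushroom head (reset), then the square key (extractor), then the small round key (grinder), each fully down and let right up before the next. Do not press the long bar-shaped key, do not go back to an earlier button, and leave the things lying round the box where they are.

Things in the scene. Friction and masses are not known exactly. Their poses are not given: they have to be found in the camera images.
- control_box: grey enclosure fixed on the bench, 174 x 174 mm, 62 mm high; origin under its middle. Four black bezels (66 x 62 x 4 mm) stand on its lid, two by two, 72 mm apart; which button is in which corner changes. The button stands 8 mm towards the box's +x from its bezel's middle; a white tell-tale pin, 10 mm across, stands 23 mm to the -x side of the middle.
- mushroom_top (a point): middle of the top face of the wide round mushroom head, a 42 mm disc with a gently domed top on a thin stem; this face is 86 mm above the bench when up and 20 mm above its bezel, all four heads of the same grey plastic. Moves down with the button. z up, x and y as the box's.
- mushroom (a joint): travel of that button: 0 up, 0.007 m fully down; sprung, about 2 N to start and 5 N fully down, comes up by itself when let go
- mushroom_pin (a joint): white tell-tale pin of that button: 0 standing 13 mm above its bezel; a press of the button drags it down by the deepest travel so far (0.007 m after a full press) and it stays down. Not to be touched
- square_key_top (a point): middle of the top face of the square key, 32 x 32 mm, flat top; this face is 86 mm above the bench when up and 20 mm above its bezel, all four heads of the same grey plastic. Moves down with the button. z up, x and y as the box's.
- square_key (a joint): travel of that button: 0 up, 0.007 m fully down; sprung, about 2 N to start and 5 N fully down, comes up by itself when let go
- square_key_pin (a joint): white tell-tale pin of that button: 0 standing 13 mm above its bezel; a press of the button drags it down by the deepest travel so far (0.007 m after a full press) and it stays down. Not to be touched
- round_key_top (a point): middle of the top face of the small round key, a 27 mm flat-topped cylinder; this face is 86 mm above the bench when up and 20 mm above its bezel, all four heads of the same grey plastic. Moves down with the button. z up, x and y as the box's.
- round_key (a joint): travel of that button: 0 up, 0.007 m fully down; sprung, about 2 N to start and 5 N fully down, comes up by itself when let go
- round_key_pin (a joint): white tell-tale pin of that button: 0 standing 13 mm above its bezel; a press of the button drags it down by the deepest travel so far (0.007 m after a full press) and it stays down. Not to be touched
- bar_key_top (a point): middle of the top face of the long bar-shaped key, 46 x 16 mm, flat top, to be left alone; this face is 86 mm above the bench when up and 20 mm above its bezel, all four heads of the same grey plastic. Moves down with the button. z up, x and y as the box's.
- bar_key (a joint): travel of that button: 0 up, 0.007 m fully down; sprung, about 2 N to start and 5 N fully down, comes up by itself when let go
- bar_key_pin (a joint): white tell-tale pin of that button: 0 standing 13 mm above its bezel; a press of the button drags it down by the deepest travel so far (0.007 m after a full press) and it stays down. Not to be touched
- hex_bolt_2: steel hex bolt lying near the box, 52 x 58 x 19 mm; bystander, origin under its middle
- chuck_key: small drill chuck key lying near the box, 63 x 56 x 15 mm; bystander, origin under its middle
- tape_spool: small red spool of tape lying near the box, 56 mm across, 16 mm high; bystander, origin under its middle

How it is judged:
By the outcome, as a careful person would: the job done as asked, in the order asked, and still so for the second after the job is handed in, with the robot touching nothing.
It also fails if it takes over 48 s, if anything falls off the work surface, if the arm or the gripper's body presses on something with over 40 N, if the wrist force passes 120 N, or if a joint passes its speed limit or range.

## Working session

There is one attempt and no reset: what is moved stays moved. The work goes in short steps, Python scripts to look and compute and a tool call to move; the robot and the scene stay as the last step left them, time stands still between calls to the robot, and variables do not carry over. Pictures are saved under pics/ and viewed, at most 10 in all, crops included, and the job is handed in when it is done.

Besides the shell and the picture viewer there is one more tool, called by a JSON object that holds its "method" and its "body", one argument or row to a line. drive_tool: Moves the arm, as the interface text tells. Its arguments: {"type":"object","properties":{"rows":{"type":"string"}},"required":["rows"]}

```bash
mkdir -p pics
cat > h.py <<'E'
import numpy as np, cv2
from bench import bot
def grab(n):
    im=bot.get_image(n); np.savez(n+'.npz',**im); return im
def save(im,name): cv2.imwrite('pics/'+name,cv2.cvtColor(im,cv2.COLOR_RGB2BGR))
def world(im,u,v,z=None):
    H=im['frame'].shape[0]; f=H/2/np.tan(np.radians(float(im['fovy']))/2)
    d=np.array([(u-im['cx'])/f,-(v-im['cy'])/f,-1.]); T=im['T']
    if z is None: s=im['depth'][int(round(v)),int(round(u))]
    else: s=(z-T[2,3])/(T[:3,:3]@d)[2]
    return T[:3,:3]@(d*s)+T[:3,3]
E
python3 - <<'E'
from h import *
a=grab('scene');b=grab('side')
save(a['frame'],'scene.png');save(b['frame'],'side.png')
for i in(a,b):print(i['fovy'],i['cx'],i['cy'],i['T'].round(3).tolist())
s=bot.get_state();print(s['time'],s['tcp_pos'],s['tool_rot'],s['contact_force'],bot.grip_depth)
E
```

```text
50.948899807685734 280.700747644462 205.78251811185507 [[-0.743, 0.423, -0.519, 0.147], [-0.67, -0.465, 0.579, 0.276], [0.004, 0.778, 0.629, 0.627], [0.0, 0.0, 0.0, 1.0]]
44.11756009592182 276.33027499214694 213.41654264713213 [[-0.948, -0.225, 0.224, 0.782], [0.317, -0.641, 0.699, 0.39], [-0.013, 0.734, 0.68, 0.662], [0.0, 0.0, 0.0, 1.0]]
0.1 [0.21823724 0.61161134 0.17816065] [-3.13992970e+00  4.44776474e-06  2.79880326e+00] [-0.40897319  1.04464641  0.53364565] 0.0188
```

View pics/scene.png

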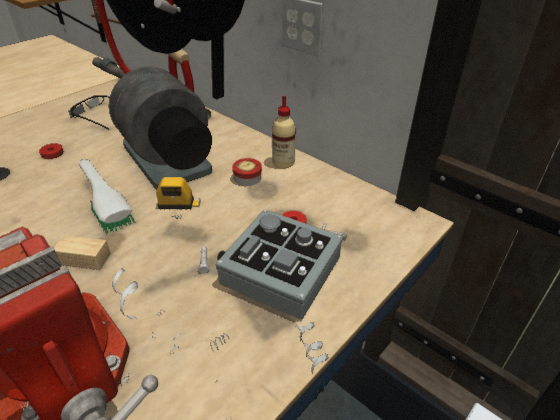

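View pics/side.png

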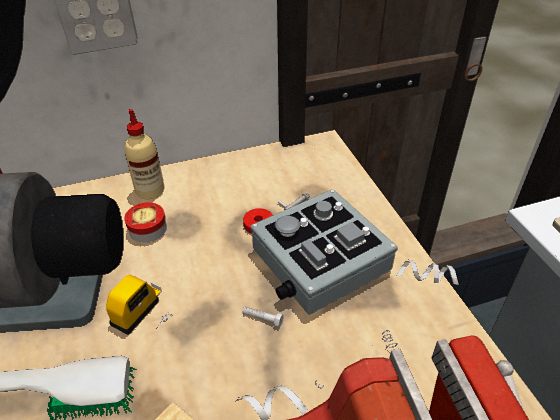

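The box shows in both views. In scene it spans about u 218-342, v 212-312, with the mushroom near (270,224), the small round near (304,237), the bar near (250,246) and the square near (286,262). In side the mushroom is near (287,224), the round key (323,208), the bar (314,255) and the square (351,235). I'll enlarge both next.

Run:
```python
from h import *
a=dict(np.load('scene.npz'));b=dict(np.load('side.npz'))
A=cv2.resize(a['frame'][205:320,210:350],None,fx=5,fy=5,interpolation=cv2.INTER_CUBIC)
B=cv2.resize(b['frame'][180:320,240:400],None,fx=4,fy=4,interpolation=cv2.INTER_CUBIC)
save(A,'A.png');save(B,'B.png')
for i,p in((a,[(270,224),(304,237),(250,246),(286,262)]),(b,[(287,224),(323,208),(314,255),(351,235)])):
  for u,v in p: print(world(i,u,v).round(4),world(i,u,v,.086).round(4))
```

```text
[ 0.5739 -0.1701  0.0843] [ 0.5726 -0.1688  0.086 ]
[ 0.5057 -0.1871  0.0824] [ 0.5034 -0.1841  0.086 ]
[ 0.5589 -0.1028  0.0857] [ 0.5586 -0.1026  0.086 ]
[ 0.4865 -0.1162  0.0859] [ 0.4864 -0.1162  0.086 ]
[ 0.5834 -0.1728  0.0861] [ 0.5833 -0.1729  0.086 ]
[ 0.5144 -0.1896  0.0857] [ 0.5146 -0.1892  0.086 ]
[ 0.5672 -0.0962  0.086 ] [ 0.5672 -0.0962  0.086 ]
[ 0.4974 -0.1162  0.0865] [ 0.4971 -0.1166  0.086 ]
```

View pics/A.png

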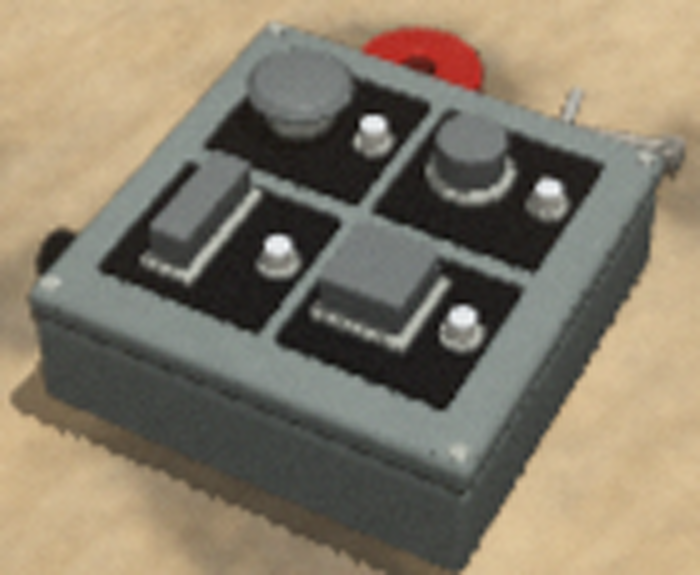

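View pics/B.png

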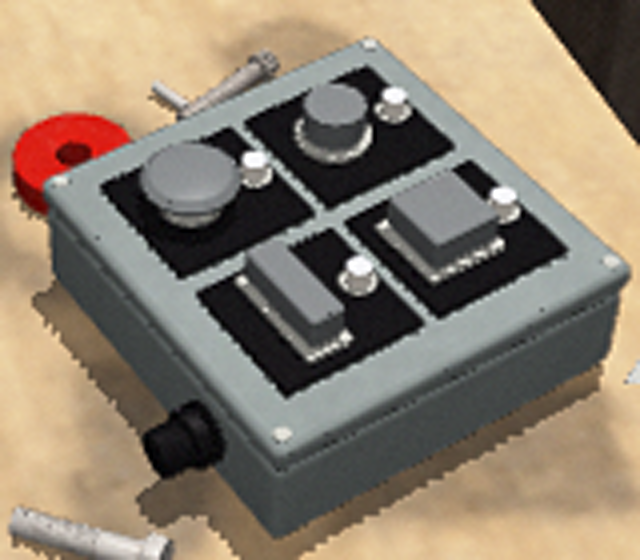

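Crops confirm the four heads. In A the top-face centres are about mushroom (302,82), round (472,136), square (378,265) and bar (200,202). In B they are (190,174), (335,106), (445,204) and (295,292). The pins lie toward the robot, so the box's +x is roughly world +x. Next I fit the box, and check clearances on the way.

Run:
```python
from h import *
a=dict(np.load('scene.npz'));b=dict(np.load('side.npz'))
g=lambda x,y,o,s:(o[0]+(x+.5)/s-.5,o[1]+(y+.5)/s-.5)
PA=[world(a,*g(x,y,(210,205),5),.086) for x,y in((302,82),(472,136),(378,265),(200,202))]
PB=[world(b,*g(x,y,(240,180),4),.086) for x,y in((190,174),(335,106),(445,204),(295,292))]
PA,PB=np.array(PA)[:,:2],np.array(PB)[:,:2]
print(PA.round(4),PB.round(4),(PA-PB).round(4))
L=np.array([(44,-36),(-28,-36),(-28,36),(44,36)])/1e3
for P in(PA,PB,(PA+PB)/2):
  l=L-L.mean(0);p=P-P.mean(0)
  th=np.arctan2((l[:,0]*p[:,1]-l[:,1]*p[:,0]).sum(),(l*p).sum())
  R=np.array([[np.cos(th),-np.sin(th)],[np.sin(th),np.cos(th)]])
  F=l@R.T+P.mean(0);print('yaw',th,F.round(4).tolist(),'res',np.abs(F-P).max().round(4))
# clearances
for i in(a,b):
  H,W=i['depth'].shape;f=H/2/np.tan(np.radians(float(i['fovy']))/2)
  u,v=np.meshgrid(np.arange(W),np.arange(H));d=i['depth']
  C=np.stack([(u-i['cx'])/f*d,-(v-i['cy'])/f*d,-d],-1)[d>0]
  X=C@i['T'][:3,:3].T+i['T'][:3,3]
  for x in np.arange(0,1,.1):
    print(round(x,1),[ (lambda m: round(float(X[m,2].max()),2) if m.any() else -1)((abs(X[:,0]-x)<.05)&(abs(X[:,1]-y)<.05)&(X[:,2]<1)) for y in np.arange(-.5,.75,.1)])
```

```text
[[ 0.5784 -0.175 ]
 [ 0.5122 -0.1947]
 [ 0.4942 -0.123 ]
 [ 0.5609 -0.1039]] [[ 0.5825 -0.1748]
 [ 0.5122 -0.1933]
 [ 0.4933 -0.1255]
 [ 0.5663 -0.101 ]] [[-0.004  -0.0002]
 [-0.     -0.0014]
 [ 0.0009  0.0026]
 [-0.0054 -0.0028]]
yaw 0.2632435558126553 [[0.5806, -0.1745], [0.5111, -0.1933], [0.4923, -0.1237], [0.5618, -0.105]] res 0.0021
yaw 0.26773151590474775 [[0.5828, -0.1739], [0.5134, -0.1929], [0.4943, -0.1235], [0.5638, -0.1044]] res 0.0034
yaw 0.26552487850393974 [[0.5817, -0.1742], [0.5122, -0.1931], [0.4933, -0.1236], [0.5628, -0.1047]] res 0.0023
0.0 [-0.27, -1, -1, -1, -1, -1, -1, -1, -1, -1, -1, -1, -1]
0.1 [-0.38, -1, -1, 0.0, 0.0, -1, -1, -1, -1, -1, -1, -1, -1]
0.2 [0.12, -1, -1, -0.0, -0.0, -1, -1, -1, -1, -1, -1, -1, -1]
0.3 [0.12, -1, 0.0, -0.01, 0.03, 0.03, -1, -1, -1, -1, -1, -1, -1]
0.4 [0.44, 0.0, 0.0, 0.06, 0.07, 0.03, 0.0, 0.14, -1, -1, -1, -1, -1]
0.5 [0.44, 0.0, 0.06, 0.09, 0.09, 0.02, 0.01, 0.26, 0.26, -1, -1, -1, -1]
0.6 [0.41, 0.0, 0.02, 0.09, 0.09, 0.06, 0.04, 0.26, 0.26, -1, -1, -1, -1]
0.7 [0.4, 0.09, 0.0, 0.0, 0.02, 0.0, 0.05, 0.25, 0.05, -1, -1, -1, -1]
0.8 [0.38, 0.19, 0.16, 0.18, 0.07, 0.04, 0.04, 0.18, -1, -1, -1, -1, -1]
0.9 [0.36, 0.37, 0.4, 0.22, 0.12, 0.06, 0.04, -1, -1, -1, -1, -1, -1]
0.0 [0.25, -1, -1, 0.0, 0.0, -1, -1, -1, -1, -1, -1, -1, -1]
0.1 [0.2, -1, -1, 0.0, 0.01, 0.0, -0.23, -1, -1, -1, -1, -1, -1]
0.2 [0.24, -1, -1, -0.02, 0.0, -0.0, -1, -1, -1, -1, -1, -1, -1]
0.3 [0.25, 0.0, 0.0, 0.0, 0.03, 0.03, 0.0, 0.0, -1, -1, -1, -1, -1]
0.4 [0.31, 0.0, 0.0, 0.06, 0.07, 0.03, 0.0, 0.14, -1, -1, -1, -1, -1]
0.5 [0.32, 0.0, 0.06, 0.09, 0.09, 0.02, 0.0, 0.26, 0.26, -1, -1, -1, -1]
0.6 [0.33, 0.0, 0.02, 0.09, 0.09, 0.06, 0.01, 0.26, 0.26, -1, -1, -1, -1]
0.7 [0.34, 0.07, 0.0, 0.0, 0.02, 0.0, 0.05, 0.25, -1, -1, -1, -1, -1]
0.8 [0.36, 0.19, 0.13, 0.18, 0.07, 0.04, 0.04, -1, -1, -1, -1, -1, -1]
0.9 [0.36, 0.39, 0.43, 0.22, 0.14, 0.06, -1, -1, -1, -1, -1, -1, -1]
```

{"method": "drive_tool", "body": {
  "rows": "1 0 0 -200 0 0 0;1 0 0 -200 0 0 0;1 0 0 -200 0 0 0;1 0 0 -200 0 0 0;1 0 0 -200 0 0 0"
}}

```text
time: 0.52
tcp_pos: [0.2186, 0.6123, 0.3823]
tool_rot: [3.139, -0.0, 2.799]
contact_force: [0.6, 1.3, -0.4]
grip_width: 0.0645
finger_force: 0.0
```

{"method": "drive_tool", "body": {
  "rows": "1 -29 -29 0 0 0 0;1 -58 -59 0 0 0 0;1 -87 -88 0 0 0 0;1 -116 -118 0 0 0 0;1 -145 -147 0 0 0 0"
}}

```text
time: 0.93
tcp_pos: [0.3059, 0.4228, 0.3786]
tool_rot: [-3.141, -0.0, 2.799]
contact_force: [1.9, -0.8, -0.6]
grip_width: 0.031
finger_force: 0.0
```

{"method": "drive_tool", "body": {
  "rows": "1 -29 -29 0 0 0 0;1 -58 -59 0 0 0 0;1 -87 -88 0 0 0 0;1 -116 -118 0 0 0 0;1 -145 -147 0 0 0 0"
}}

```text
time: 1.35
tcp_pos: [0.3929, 0.2356, 0.3789]
tool_rot: [-3.141, -0.0, 2.799]
contact_force: [0.3, -0.0, -0.2]
grip_width: 0.0007
finger_force: 0.0
```

{"method": "drive_tool", "body": {
  "rows": "1 -29 -29 0 0 0 0;1 -58 -59 0 0 0 0;1 -87 -88 0 0 0 0;1 -116 -118 0 0 0 0;1 -145 -147 0 0 0 0"
}}

```text
time: 1.77
tcp_pos: [0.48, 0.0486, 0.3789]
tool_rot: [3.141, -0.0, 2.799]
contact_force: [1.0, 0.1, 0.0]
grip_width: 0.0006
finger_force: 0.0
```

{"method": "drive_tool", "body": {
  "rows": "1 -29 -29 0 0 0 0.12;1 -58 -59 0 0 0 0.24;1 -87 -88 0 0 0 0.36;1 -116 -118 0 0 0 0.48;1 -145 -147 0 0 0 0.6"
}}

```text
time: 2.18
tcp_pos: [0.5673, -0.1384, 0.3787]
tool_rot: [-3.141, -0.0, 2.193]
contact_force: [0.5, 0.1, 0.1]
grip_width: 0.0004
finger_force: 0.0
```

```bash
cat >> h.py <<'E'
from scipy.spatial.transform import Rotation as Ro
def delta(p,yaw):
    s=bot.get_state();R=Ro.from_euler('xyz',s['tool_rot'])
    t=Ro.from_euler('xyz',[np.pi,0,yaw])
    print(s['time'],s['tcp_pos'].round(4),'shift mm',(R.inv().apply(np.array(p)-s['tcp_pos'])*1e3).round(1),'turn',(R.inv()*t).as_rotvec().round(3),'q',np.round(s['q'],2))
E
python3 - <<'E'
from h import *
delta([.5817,-.1742,.14],1.836)
E
```

```text
2.1833 [ 0.5673 -0.1384  0.3787] shift mm [-37.6  -9.1 238.7] turn [-0.    -0.     0.357] q [-0.15  0.42  0.55  1.39 -0.22  1.39  1.02]
```

{"method": "drive_tool", "body": {
  "rows": "1 -18 -5 30 0 0 0.12;1 -38 -9 60 0 0 0.24;1 -38 -9 100 0 0 0.36;1 -38 -9 140 0 0 0.36;1 -38 -9 180 0 0 0.36"
}}

```text
time: 2.6
tcp_pos: [0.5817, -0.1729, 0.1968]
tool_rot: [-3.141, 0.0, 1.838]
contact_force: [0.6, -0.4, -0.2]
grip_width: 0.0003
finger_force: 0.0
```

{"method": "drive_tool", "body": {
  "rows": "1 0 0 40 0 0 0;1 0 0 60 0 0 0;1 0 0 60 0 0 0"
}}

```text
time: 2.85
tcp_pos: [0.5781, -0.1707, 0.1337]
tool_rot: [-3.133, -0.006, 1.839]
contact_force: [-0.8, 0.3, 0.1]
grip_width: 0.0004
finger_force: 0.0
```

Run:
```python
from h import *
w=grab('wrist');s=grab('side')
a=cv2.resize(w['frame'],(533,400));b=cv2.resize(s['frame'][130:320,220:420],None,fx=2.1,fy=2.1,interpolation=cv2.INTER_CUBIC)[:400,:]
b=b[:399];a=a[:399];b=b[:399]
h=min(len(a),len(b));m=np.hstack([a[:h],b[:h]]);print(m.shape,w['T'].round(3).tolist())
save(cv2.resize(m,(800,int(m.shape[0]*800/m.shape[1]))),'w1.png')
delta([.5817,-.1742,.09],1.836)
```

```text
(399, 953, 3) [[0.964, -0.258, -0.06, 0.56], [0.265, 0.93, 0.253, -0.094], [-0.009, -0.26, 0.965, 0.34], [0.0, 0.0, 0.0, 1.0]]
2.95 [ 0.582  -0.1727  0.1389] shift mm [-1.4 -0.6 48.9] turn [-0.001 -0.     0.003] q [-0.08  0.67  0.54  1.69 -0.42  0.9   0.89]
```

View pics/w1.png

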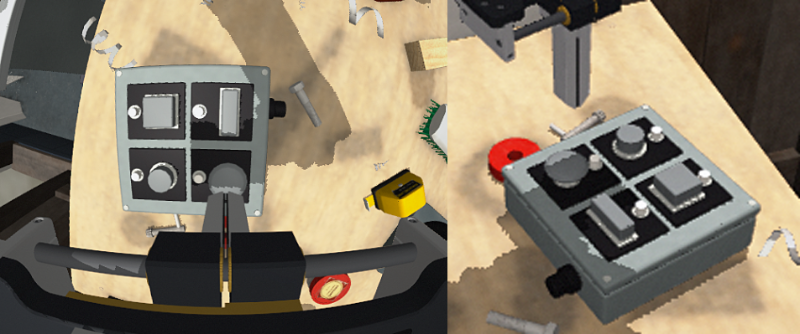

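The wrist view has the shut fingers over the mushroom (228,180), with round (160,180), square (158,112) and bar (230,112) as expected. The side view agrees. Now I'll press.

{"method": "drive_tool", "body": {
  "rows": "1 -1 -1 15 0 0 0;1 -1 -1 30 0 0 0;1 -1 -1 40 0 0 0;1 -1 -1 45 0 0 0;1 -1 -1 45 0 0 0"
}}

```text
time: 3.37
tcp_pos: [0.5816, -0.1738, 0.0942]
tool_rot: [3.141, -0.0, 1.839]
contact_force: [-0.2, -0.3, -1.0]
grip_width: 0.0001
finger_force: 0.0
```

{"method": "drive_tool", "body": {
  "rows": "1 0 0 3 0 0 0;1 0 0 6 0 0 0;1 0 0 9 0 0 0;1 0 0 12 0 0 0;1 0 0 12 0 0 0"
}}

```text
time: 3.78
tcp_pos: [0.5811, -0.1736, 0.0815]
tool_rot: [-3.141, -0.0, 1.839]
contact_force: [-0.5, 1.0, -0.1]
grip_width: 0.0008
finger_force: 0.0
```

Run:
```python
from h import *
s=grab('side');a=grab('scene')
c=lambda i,y,x:cv2.resize(i['frame'][y:y+100,x:x+100],(400,400),interpolation=cv2.INTER_CUBIC)
save(np.hstack([c(s,170,260),c(a,185,230)]),'w2.png')
t=bot.get_state();print(t['tcp_pos'],t['contact_force'],t['time'])
```

```text
[ 0.58133676 -0.17382003  0.081886  ] [ 0.42927787 -0.4279421   0.04050208] 3.8833
```

View pics/w2.png

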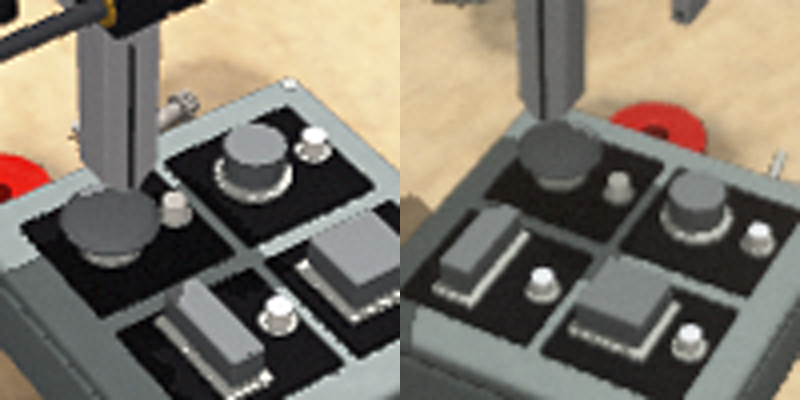

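The tip shows at about scene (266,214) and side (292,216), hanging above the far edge of the disc and not touching it. I'll triangulate it against the reported TCP.

Run:
```python
from h import *
a=dict(np.load('scene.npz'));b=dict(np.load('side.npz'))
def ray(i,u,v):
    o=i['T'][:3,3];d=world(i,u,v,.08)-o;return o,d/np.linalg.norm(d)
for pa,pb in(((266.2,213.7),(292.5,216.2)),):
    o1,d1=ray(a,*pa);o2,d2=ray(b,*pb)
    k=np.linalg.lstsq(np.stack([d1,-d2],1),o2-o1,rcond=None)[0]
    p,q=o1+k[0]*d1,o2+k[1]*d2;print('tri',p.round(4),q.round(4))
for i,n,(u,v) in((a,'scene',(266,212)),(b,'side',(292,214))):
    for dv in(-14,-10,-6,-3,0,2,3,4,6,9):print(n,v+dv,world(i,u,v+dv).round(4))
print(world(a,270,222),world(b,287,224))
# where should reported tcp project
s=bot.get_state()
for i in(a,b):
    c=np.linalg.inv(i['T'])@np.r_[s['tcp_pos'],1];f=210/np.tan(np.radians(float(i['fovy']))/2)
    print('proj',i['cx']+f*c[0]/-c[2],i['cy']-f*c[1]/-c[2])
```

```text
tri [ 0.5777 -0.1645  0.1107] [ 0.5776 -0.1634  0.1097]
scene 198 [ 0.5764 -0.1635  0.1482]
scene 202 [ 0.5758 -0.1626  0.1401]
scene 206 [ 0.5775 -0.1642  0.1291]
scene 209 [ 0.5784 -0.1649  0.1212]
scene 212 [ 0.5784 -0.1648  0.1142]
scene 214 [ 0.5773 -0.1635  0.1109]
scene 215 [ 0.5772 -0.1633  0.1087]
scene 216 [ 0.5947 -0.1812  0.0851]
scene 218 [ 0.5895 -0.1758  0.0865]
scene 221 [ 0.583  -0.1689  0.0872]
side 200 [ 0.5783 -0.1645  0.1427]
side 204 [ 0.5784 -0.164   0.135 ]
side 208 [ 0.5784 -0.1637  0.127 ]
side 211 [ 0.5785 -0.1636  0.1209]
side 214 [ 0.5784 -0.1636  0.1145]
side 216 [ 0.578  -0.1645  0.1094]
side 217 [ 0.5697 -0.1872  0.0845]
side 218 [ 0.57   -0.1863  0.0831]
side 220 [ 0.5728 -0.1786  0.0864]
side 223 [ 0.575  -0.1725  0.0859]
[ 0.57785937 -0.17431606  0.08427086] [ 0.58360101 -0.17213102  0.08681702]
proj 268.48320609321013 222.26679066312408
proj 287.9783264124934 225.19493880282278
```

Both cameras put the real tip at z≈0.109, about 27 mm above the reported TCP, while xy agrees to 2-3 mm. I'll trust the cameras and go on down, watching the force for contact near reported z≈0.060.

{"method": "drive_tool", "body": {
  "rows": "1 -1 0 5 0 0 0;1 -2 0 10 0 0 0;1 -2 0 15 0 0 0;1 -2 0 18 0 0 0;1 -2 0 18 0 0 0"
}}

```text
time: 4.3
tcp_pos: [0.5812, -0.1755, 0.0629]
tool_rot: [-3.14, -0.001, 1.839]
contact_force: [0.6, -0.6, 0.0]
grip_width: 0.0007
finger_force: 0.0
```

{"method": "drive_tool", "body": {
  "rows": "1 0 0 2 0 0 0;1 0 0 4 0 0 0;1 0 0 6 0 0 0;1 0 0 7 0 0 0;1 0 0 7 0 0 0"
}}

```text
time: 4.72
tcp_pos: [0.5821, -0.1759, 0.0571]
tool_rot: [3.141, 0.0, 1.839]
contact_force: [0.7, -0.1, 2.3]
grip_width: 0.0003
finger_force: 1.3
```

Contact at about 0.058, as predicted. I'll press the rest of the travel.

{"method": "drive_tool", "body": {
  "rows": "1 0 0 2 0 0 0;1 0 0 4 0 0 0;1 0 0 6 0 0 0;1 0 0 6 0 0 0"
}}

```text
time: 5.05
tcp_pos: [0.5822, -0.1758, 0.0526]
tool_rot: [3.14, -0.0, 1.839]
contact_force: [-4.3, 2.2, 14.8]
grip_width: 0.0007
finger_force: 7.3
```

{"method": "drive_tool", "body": {
  "rows": "1 0 0 1 0 0 0;1 0 0 2 0 0 0;1 0 0 2 0 0 0;1 0 0 2 0 0 0"
}}

```text
time: 5.38
tcp_pos: [0.5823, -0.1758, 0.0523]
tool_rot: [3.139, -0.001, 1.838]
contact_force: [-6.9, 4.0, 27.7]
grip_width: 0.0003
finger_force: 13.6
```

It bottomed at 0.0525, with the force rising to 28 N. Up straight, then over to the square key.

{"method": "drive_tool", "body": {
  "rows": "1 0 0 -5 0 0 0;1 0 0 -15 0 0 0;1 0 0 -30 0 0 0;1 0 0 -40 0 0 0;1 0 0 -40 0 0 0"
}}

```text
time: 5.8
tcp_pos: [0.5833, -0.1764, 0.0908]
tool_rot: [3.139, 0.002, 1.839]
contact_force: [0.1, -0.3, 0.4]
grip_width: 0.0003
finger_force: 0.0
```

Run:
```python
from h import *
delta([.4933,-.1246,.092],1.836)
s=grab('side');a=grab('scene')
c=lambda i,y,x:cv2.resize(i['frame'][y:y+100,x:x+100],(400,400),interpolation=cv2.INTER_CUBIC)
save(np.hstack([c(s,170,260),c(a,185,230)]),'w3.png')
```

```text
5.8 [ 0.5833 -0.1764  0.0908] shift mm [ 73.8 -73.1  -1.5] turn [0.003 0.002 0.003] q [-0.05  0.73  0.5   1.73 -0.46  0.8   0.93]
```

View pics/w3.png

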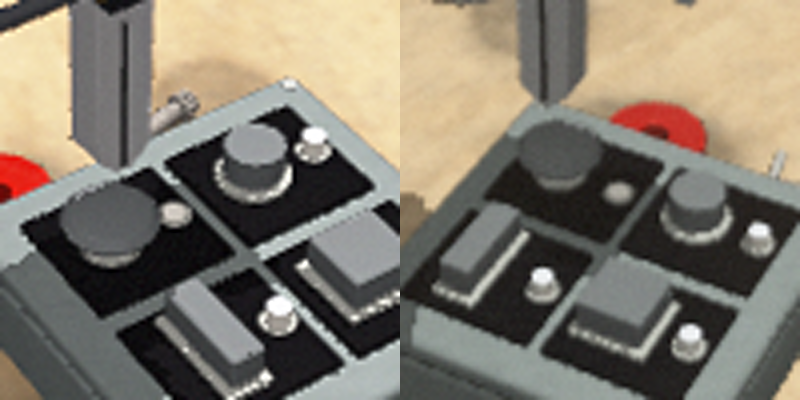

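The mushroom's pin is sunk (side crop 175,213; scene crop 619,190), the head is back up, and the other pins stand. Over to the square key.

{"method": "drive_tool", "body": {
  "rows": "1 20 -20 0 0 0 0;1 40 -40 0 0 0 0;1 60 -60 0 0 0 0;1 74 -73 0 0 0 0;1 74 -73 0 0 0 0"
}}

```text
time: 6.32
tcp_pos: [0.4869, -0.1206, 0.0878]
tool_rot: [-3.136, -0.005, 1.84]
contact_force: [-1.0, 0.1, -0.4]
grip_width: 0.0006
finger_force: 0.0
```

{"method": "drive_tool", "body": {
  "rows": "1 0 0 8 0 0 0;1 0 0 16 0 0 0;1 0 0 24 0 0 0;1 0 0 27 0 0 0;1 0 0 27 0 0 0"
}}

```text
time: 6.73
tcp_pos: [0.4917, -0.1242, 0.0605]
tool_rot: [-3.14, -0.0, 1.838]
contact_force: [-0.9, -0.1, -0.4]
grip_width: 0.0005
finger_force: 0.0
```

Run:
```python
from h import *
delta([.4933,-.1246,.0585],1.836)
s=grab('side');a=grab('scene')
c=lambda i,y,x:cv2.resize(i['frame'][y:y+100,x:x+100],(400,400),interpolation=cv2.INTER_CUBIC)
save(np.hstack([c(s,170,300),c(a,185,240)]),'w4.png')
```

```text
6.7333 [ 0.4917 -0.1242  0.0605] shift mm [-0.8  1.5  2. ] turn [-0.002 -0.     0.002] q [-0.11  0.65  0.45  2.03 -0.51  0.57  0.97]
```

View pics/w4.png

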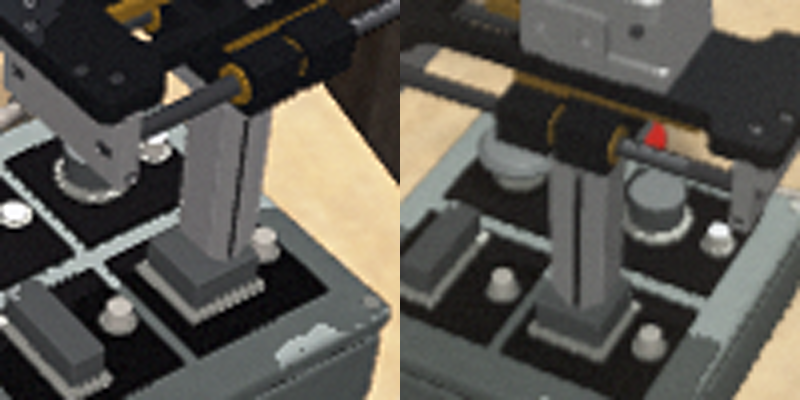

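The tip sits centred on the square key, clear of its pin at (265,243). I'll check how low the grey brackets hang before pressing.

Run:
```python
from h import *
a=dict(np.load('scene.npz'));b=dict(np.load('side.npz'))
for u,v in((329,208),(330,212),(331,214)):print('side',world(b,u,v).round(3))
for u,v in((325,232),(325,236),(325,240)):print('scene',world(a,u,v).round(3))
```

```text
side [ 0.561 -0.07   0.202]
side [ 0.56  -0.068  0.196]
side [ 0.558 -0.069  0.191]
scene [ 0.41  -0.111  0.205]
scene [ 0.409 -0.111  0.198]
scene [ 0.408 -0.111  0.191]
```

{"method": "drive_tool", "body": {
  "rows": "1 0 1 2 0 0 0;1 0 1 4 0 0 0;1 0 1 4 0 0 0"
}}

```text
time: 7.08
tcp_pos: [0.4935, -0.1238, 0.0581]
tool_rot: [3.141, 0.001, 1.839]
contact_force: [1.1, 0.1, 2.6]
grip_width: 0.0006
finger_force: 1.0
```

The brackets are at z≈0.19, well clear of everything. Press the square key fully.

{"method": "drive_tool", "body": {
  "rows": "1 0 0 2 0 0 0;1 0 0 4 0 0 0;1 0 0 6 0 0 0;1 0 0 7 0 0 0;1 0 0 7 0 0 0"
}}

```text
time: 7.5
tcp_pos: [0.4935, -0.1238, 0.0525]
tool_rot: [3.14, 0.0, 1.838]
contact_force: [-2.6, -0.5, 18.2]
grip_width: 0.0006
finger_force: 9.1
```

{"method": "drive_tool", "body": {
  "rows": "1 0 0 1 0 0 0;1 0 0 2 0 0 0;1 0 0 2 0 0 0;1 0 0 2 0 0 0"
}}

```text
time: 7.83
tcp_pos: [0.4936, -0.1238, 0.0521]
tool_rot: [3.138, -0.001, 1.838]
contact_force: [-7.7, 1.9, 35.6]
grip_width: 0.0004
finger_force: 18.0
```

It bottomed at 0.052. Up, then to the round key.

{"method": "drive_tool", "body": {
  "rows": "1 0 0 -5 0 0 0;1 0 0 -15 0 0 0;1 0 0 -30 0 0 0;1 0 0 -42 0 0 0;1 0 0 -42 0 0 0"
}}

```text
time: 8.25
tcp_pos: [0.4939, -0.1235, 0.0925]
tool_rot: [3.139, 0.001, 1.839]
contact_force: [-0.3, 0.0, 0.1]
grip_width: 0.0005
finger_force: 0.0
```

Run:
```python
from h import *
delta([.5122,-.1941,.0635],1.836)
```

```text
8.25 [ 0.4939 -0.1235  0.0925] shift mm [-72.9  -1.2  29.1] turn [0.002 0.001 0.003] q [-0.14  0.61  0.5   2.   -0.47  0.64  0.94]
```

{"method": "drive_tool", "body": {
  "rows": "1 -20 0 0 0 0 0;1 -40 0 0 0 0 0;1 -60 -1 0 0 0 0;1 -73 -1 0 0 0 0;1 -73 -1 0 0 0 0"
}}

```text
time: 8.67
tcp_pos: [0.5113, -0.1972, 0.0905]
tool_rot: [-3.141, 0.002, 1.835]
contact_force: [-0.3, 0.1, 0.3]
grip_width: 0.0006
finger_force: 0.0
```

{"method": "drive_tool", "body": {
  "rows": "1 0 0 8 0 0 0;1 0 0 16 0 0 0;1 0 0 24 0 0 0;1 0 0 29 0 0 0;1 0 0 29 0 0 0"
}}

```text
time: 9.08
tcp_pos: [0.5103, -0.1926, 0.0604]
tool_rot: [-3.14, -0.002, 1.84]
contact_force: [-0.3, 0.1, 0.3]
grip_width: 0.0003
finger_force: 0.0
```

Run:
```python
from h import *
delta([.5122,-.1941,.0585],1.836)
s=grab('side');a=grab('scene')
c=lambda i,y,x:cv2.resize(i['frame'][y:y+100,x:x+100],(400,400),interpolation=cv2.INTER_CUBIC)
save(np.hstack([c(s,165,280),c(a,190,240)]),'w5.png')
```

```text
9.0833 [ 0.5103 -0.1926  0.0604] shift mm [-2.   1.4  1.9] turn [-0.002 -0.002  0.004] q [ 0.02  0.69  0.45  1.92 -0.49  0.64  1.05]
```

View pics/w5.png

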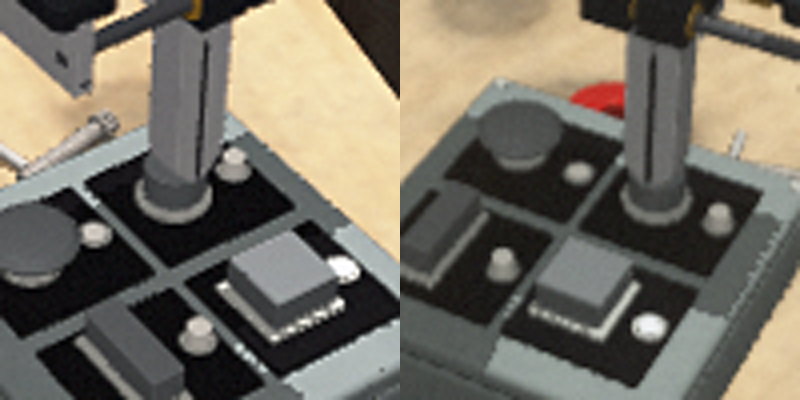

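The square key is up with its pin sunk (348,268; 650,326). The fingers are over the round key, a touch towards its pin at (235,163), so I'll shift 2 mm away and press.

{"method": "drive_tool", "body": {
  "rows": "1 -1 2 0 0 0 0;1 -1 2 0 0 0 0;1 -1 2 2 0 0 0;1 -1 2 4 0 0 0;1 -1 2 4 0 0 0"
}}

```text
time: 9.6
tcp_pos: [0.514, -0.1947, 0.058]
tool_rot: [3.141, 0.001, 1.839]
contact_force: [1.8, 1.4, 2.0]
grip_width: 0.0005
finger_force: 1.1
```

{"method": "drive_tool", "body": {
  "rows": "1 0 0 2 0 0 0;1 0 0 4 0 0 0;1 0 0 6 0 0 0;1 0 0 7 0 0 0;1 0 0 7 0 0 0"
}}

```text
time: 10.02
tcp_pos: [0.5141, -0.1948, 0.0526]
tool_rot: [3.14, 0.0, 1.839]
contact_force: [-2.5, 1.9, 16.1]
grip_width: 0.0006
finger_force: 8.3
```

{"method": "drive_tool", "body": {
  "rows": "1 0 0 1 0 0 0;1 0 0 2 0 0 0;1 0 0 2 0 0 0"
}}

```text
time: 10.27
tcp_pos: [0.5143, -0.1948, 0.0522]
tool_rot: [3.138, -0.0, 1.838]
contact_force: [-5.6, 3.6, 31.7]
grip_width: 0.0004
finger_force: 15.9
```

{"method": "drive_tool", "body": {
  "rows": "1 0 0 -5 0 0 0;1 0 0 -15 0 0 0;1 0 0 -35 0 0 0;1 0 0 -65 0 0 0;1 0 0 -105 0 0 0"
}}

```text
time: 10.68
tcp_pos: [0.5107, -0.1934, 0.1528]
tool_rot: [-3.136, -0.004, 1.838]
contact_force: [0.6, 0.1, 0.9]
grip_width: 0.0005
finger_force: 0.0
```

{"method": "drive_tool", "body": {
  "rows": "1 0 0 -30 0 0 0;1 0 0 -50 0 0 0;1 0 0 -50 0 0 0;1 0 0 -50 0 0 0;1 0 0 -50 0 0 0"
}}

```text
time: 11.1
tcp_pos: [0.5125, -0.1938, 0.2028]
tool_rot: [-3.14, -0.002, 1.839]
contact_force: [0.1, 0.5, -0.1]
grip_width: 0.0008
finger_force: 0.0
```

Run:
```python
from h import *
s=grab('side');a=grab('scene')
c=lambda i,y,x:cv2.resize(i['frame'][y:y+130,x:x+130],(400,400),interpolation=cv2.INTER_CUBIC)
save(np.hstack([c(s,180,260),c(a,200,220)]),'w6.png')
t=bot.get_state();print(t['time'],t['tcp_pos'],t['contact_force'])
```

```text
11.2 [ 0.51227042 -0.19391373  0.20237539] [0.1607786  0.36776076 0.5305793 ]
```

View pics/w6.png

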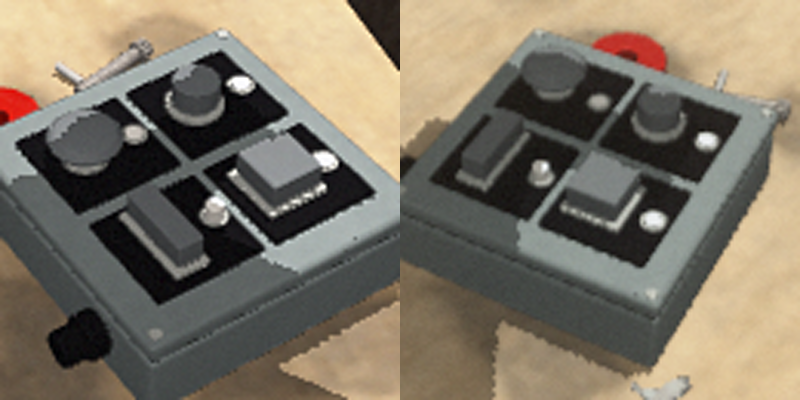

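The three wanted pins are sunk (mushroom, round and square; scene crop 600,102, 706,140 and 653,219), the bar's pin still stands (541,172), and all four heads are up. The arm is clear, so I'll hand in.

```bash
python3 -c "
from bench import bot
print(bot.close_job())"
```

```text
the job is handed in; nothing more can be done
None
```

The mushroom head, the square key and the small round key were each pressed fully down and let right up, in that order; the bar key was left alone, nothing else was touched, and the job is handed in at about 11 s.

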